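Clamp a steel bar in the cam fixture

ROBOT

A 7-joint arm with a two-finger parallel gripper is mounted at the origin on the work surface. World frame = base frame: x ahead of the robot, y to its left, z up, the work surface at z = 0. Lengths are in m, angles in rad, forces in N, time in s.
With the tool pointing down it reaches from about 0.425 to 0.875 m from the base axis. Payload 4.7 kg.
Tool frame: the origin (TCP) lies on the centre line of the jaws, within the pads' length; the fingertips stand 8 mm ahead of it and the grasp point (between the pads) lies 11 mm behind it; z points along the fingers, y is the direction in which the jaws open and shut (so a half turn about z gives the same grasp; the last joint's range is limited). The gripper opens to 87 mm and grips with 3 to 60 N. Pads are 19 mm wide; open, the fingers measure 117 mm over their backs; the gripper's body (75 mm by 190 mm) begins 51 mm behind the grasp point.
Start: joints at [1.304, 0.321, -0.07, 1.45, 0.023, 1.371, -0.057], TCP at [0.18, -0.625, 0.231] pointing down, gripper open.
Joint ranges: [-2.86, 2.86], [-0.3, 2.09], [-1.38, 1.24], [0.06, 2.45], [-1.56, 4.7], [0.09, 2.05], [-2.69, 2.69]. Speed limits (rad/s): [2.57, 2.57, 3.14, 3.14, 3.14, 3.14, 3.14].

INTERFACE

Orientations are given as a rotation vector (axis times angle).
In Python, from bench import status, optics, order gives the robot as it stands.
- The arm moves only by the tool step_arm, never from a script. Its argument "rows" is a list of rows, each a list of 3 entries, a list of its own where there are three numbers: the turn, a rotation vector about the tool's x, y, z in degrees, then the shift along the tool's x, y, z in mm, then the finger opening in mm, from 0 to 87. A call has 1 to 12 rows; each row shifts and turns the pose as measured when the row begins, along the tool's axes as they then stand; what a row does not reach is not made up. A row lasts 1/12 s, in which the tool goes at most 41.7 mm and 7.16 degrees, less where a joint would pass 70% of its speed; a pose out of reach is approached as far as the arm can. A call is refused whole if a number of a shift passes 41.7 or a number of a turn 7.16, either way. A call with a gripper value outside its range is refused whole. The fingers move at their own pace and stop on an object; "grip_force" is the grip in N (left out, the last holds). Time passes only in rows, so rows that do not move let the fingers close. It gives the time, the measured TCP pose, the force and the opening at its end, in the units of the state.
- status.get_state(): the state, without advancing time (a new reading comes with each control period).
- optics.get_image(name): name is "side" or "top" or "wrist"; returns a dict with "frame" (384x512x3 uint8, red, green, blue), "range_z" (384x512 float32, m along the optical axis (not along the pixel's ray), 0 where there is no reading), "K" (3x3 intrinsics, pixels), "R" (3x3) and "t" (3): a world point X has camera coordinates R X + t. Camera axes: x right, y down, z forward; pixel columns grow to the right and rows downward; lengths in m; the calibration is good to about 2 mm. A picture is of the moment at which its call begins.
- order.close_job(): hands the job in, once; it reports no verdict.
The state is a dict: "time": time; "joint_positions": joint angles; "qd": joint speeds; "joint_torque": joint torques, N m; "position": TCP position; "tool_rot": TCP orientation; "ft_force": force on the tool from outside, world axes, zero at the start; "torque": the same for the moment, N m; "grip_width": opening from 0.0 (shut) to 1.0 (fully open).
Only numpy, scipy, OpenCV 4.12 (cv2) and the standard library are available. Lean on these libraries where they do the work, as an engineer would, in place of code of your own. Each camera call takes 0.05 s, during which the arm holds its last target.

TASK

Gently slide the flat steel bar along the fixture's channel until its end is fully home against the end stop. Then swing the crank counter-clockwise (seen from above) until the follower roller has gone over the cam's crest and rests in the flat dwell behind it, so that the jaw holds the bar by itself; do not crank on past the flat, which would over-squeeze the bar. Let go and leave the jar, the spare wheel and the wrench alone.

Things in the scene. Friction and masses are not known exactly. Their poses are not given: they have to be found in the camera images.
- fixture: Grey cam fixture bolted to the bench. Origin on the bench under the middle of the bar channel; y along the channel, x towards the cam, z up. In its frame (mm): plate x -40..175, y -75..90, z 0..16; dark fence x -40..-20, y -50..50, z 16..36; cam axis at x 105, y 0. A vertical-axis plate cam (z 22..34, under the crank) pushes a roller follower, which drives the jaw through springs.
- stop (a point): Centre of the end stop's face, 21 mm above the bench (mid-height of the bar); the stop is 14 thick, 66 long, 36 high. The bar is home when its front end is here. Axes as the fixture's.
- crank_axis (a point): Point on the cam and crank's vertical axis, 70 mm above the bench; axes as the fixture's. Crank arm 16 mm wide, top 50 mm above the bench, hub top 54 mm. The cam (round base, 13 mm rise, crest, flat 2 mm below the crest, higher nose) starts anywhere on its base and the crank is set on it at an angle that differs each time: the dwell is 1.7 to 3.3 rad of turning from the start.
- handle_grip (a point): On the crank's upright black round handle, diameter 20 mm, from 51 to 93 mm above the bench, 60 mm from the crank axis; this point is on its centre line, 75 mm above the bench. The handle revolves freely on the crank, so it may be held without turning the hand.
- jaw: Steel jaw 15 x 60 x 18 mm, 17 to 35 mm above the bench, facing the fence, sliding along the fixture's x. Its frame equals the fixture's when the jaw is fully back: its face is then at x 26.5 mm, 46.5 mm from the fence; it meets the bar after 6.5 mm. Squeeze on the bar: about 18 N with the roller on the flat, 26 N at the crest, over 31 N if cranked too far.
- bar: Loose flat steel bar 40 (x) x 160 (y) x 10 (z) mm, about 0.5 kg, lying on the fixture's plate in the channel, its rear end sticking out over the plate's +y edge. Origin: centre of its underside; y along its length, towards its rear.
- bar_front (a point): Middle of the bar's front end face (its -y end), the end that goes against the stop, 21 mm above the bench. At the start 20 to 45 mm short of the stop.
- bar_rear (a point): Middle of the bar's rear end face (its +y end), 21 mm above the bench, overhanging the plate; with the bar home this end is still 20 mm beyond the plate's edge. Push here along the fixture's -y; sliding takes 2 to 5 N.
- wheel: Spare grinding wheel lying flat, diameter 124, 20 thick. Origin: centre of its underside. Bystander.
- jar: Closed grey jar, diameter 64, 75 high. Origin: centre of its underside. Bystander.
- wrench: Wrench, 170 long, lying on the bench along its x. Bystander.
- hub (a point): Top of the crank hub, on the axis, 54 mm up. Felt at the handle along its path: about 1 N on the base; 1 to 6 N against the turn on the rise, most at its top; past the crest the cam pulls the handle forward, 3 to 7 N, fading to none mid-flat (0.35 rad past the crest), then growing against the turn; 0.4 rad past mid-flat is too far. Let go on the flat it settles mid-flat; on the rise it swings back.
Not all that is in view belongs to the job. Leave any blue or purple look-alike of the bar alone.

How it is judged:
On the way:
1. the bar's front end is home against the end stop (within 2.5 mm) while the jaw is still open (y of bar_front in the frame of fixture below -0.0475 m and contact force between jaw and bar below 8 N), for 0.2 s.
At the end, for the whole second after the job is handed in: The bar's front end is within 2.5 mm of the end stop, and with the crank let go the jaw holds the bar at rest with the squeeze of the flat dwell (12 to 23 N) (y of bar_front in the frame of fixture below -0.0475 m and contact force between jaw and bar between 12 and 23 N and linear speed of each of bar, jaw below 0.01 m/s); the robot touches nothing.
It fails at once if the bar is over-squeezed by cranking past the flat (jaw on bar above 31 N) (contact force between jaw and bar above 31 N).
It fails at once if the bar is pushed hard (fingers on bar above 30 N) (contact force between the fingers and bar above 30 N).
It fails at once if a bystander is moved by more than 20 mm (distance of any of wheel, jar, wrench from where it was at the start of the episode above 0.02 m).
It also fails if it takes over 72 s, if anything falls off the work surface, if the arm or the gripper's body presses on something with over 40 N, if the wrist force passes 120 N, or if a joint passes its speed limit or range.

## Working session

There is one attempt and no reset: what is moved stays moved. The work goes in short steps, Python scripts to look and compute and a tool call to move; the robot and the scene stay as the last step left them, time stands still between calls to the robot, and variables do not carry over. Pictures are saved under pics/ and viewed, and the job is handed in when it is done.

Besides the shell and the picture viewer there is one more tool, called after ">>>" by a JSON object that holds its "fn" and its "kwargs", one argument or row to a line. step_arm: Moves the arm, as the interface text tells. Its arguments: {"type":"object","properties":{"rows":{"type":"array"},"grip_force":{"type":"number"}},"required":["rows"]}

```bash
mkdir -p pics; python3 - <<'E'
from bench import status, optics, order
import cv2,numpy as np
s=status.get_state();print(s)
for n in ["side","top","wrist"]:
    d=optics.get_image(n);cv2.imwrite(f"pics/{n}0.png",d["frame"][:,:,::-1]);np.savez(f"pics/{n}0.npz",**d)
    print(n,d["K"].round(1).tolist(),d["R"].round(3).tolist(),d["t"].round(3).tolist())
E
```

```text
{'time': 0.0, 'joint_positions': array([ 1.30410815,  0.32180163, -0.07006883,  1.45165236,  0.02262509,
        1.37074881, -0.05691339]), 'qd': array([-2.70056697e-03, -6.35995043e-04, -9.53367630e-04, -2.27312200e-04,
       -1.14787006e-03, -5.24856835e-06, -1.06102942e-03]), 'joint_torque': array([ 8.93515025e-04, -4.91278732e+01, -4.03429773e-01, -3.12523162e+01,
       -6.38392568e-02,  4.37599292e-02,  1.78919800e-04]), 'position': array([ 0.17991778, -0.62407223,  0.22948659]), 'tool_rot': array([-3.10891428e+00, -4.39374139e-01,  5.93195614e-04]), 'ft_force': array([-0.11517598,  0.27565585, -0.5989391 ]), 'torque': array([ 0.02511789, -0.01913254,  0.00257052]), 'grip_width': 0.9983793784197769}
side [[411.4, 0.0, 253.9], [0.0, 411.4, 191.0], [0.0, 0.0, 1.0]] [[-0.858, -0.513, -0.01], [-0.247, 0.431, -0.868], [0.449, -0.742, -0.497]] [0.417, 0.211, 0.911]
top [[362.1, 0.0, 258.5], [0.0, 362.1, 190.7], [0.0, 0.0, 1.0]] [[-0.01, -1.0, -0.015], [-0.984, 0.012, -0.177], [0.177, 0.013, -0.984]] [-0.0, 0.51, 1.216]
wrist [[333.9, 0.0, 253.4], [0.0, 333.9, 189.7], [0.0, 0.0, 1.0]] [[0.278, -0.961, -0.002], [-0.925, -0.268, 0.27], [-0.259, -0.073, -0.963]] [-0.65, -0.033, 0.391]
```

View pics/side0.png

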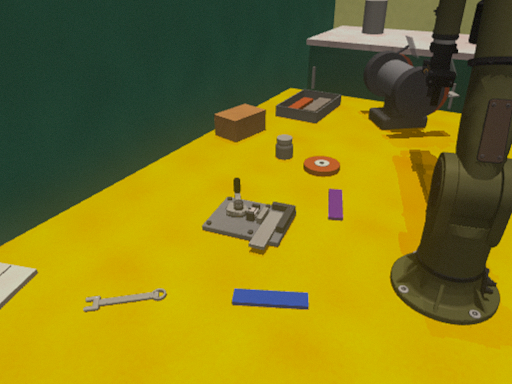

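View pics/top0.png

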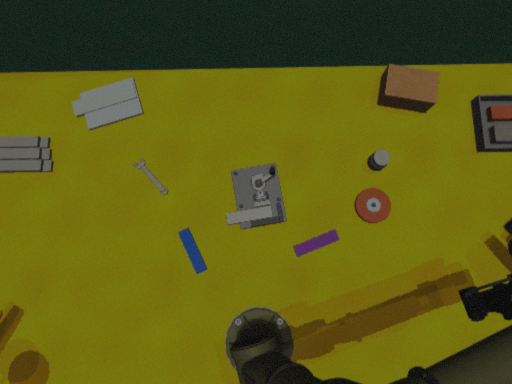

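View pics/wrist0.png

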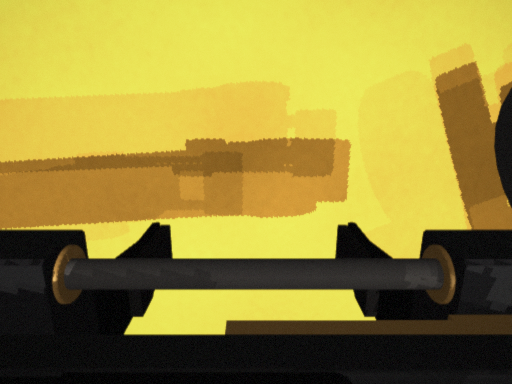

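```bash
python3 - <<'E'
import cv2,numpy as np
for n,(a,b,c,d) in {"top":(155,235,215,300),"side":(170,255,190,305)}.items():
    im=cv2.imread(f"pics/{n}0.png")[a:b,c:d]
    im=np.clip(im.astype(float)*(1.6 if n=="top" else 1.2),0,255).astype('uint8')
    s=min(800/im.shape[1],600/im.shape[0]);print(n,s,a,c)
    cv2.imwrite(f"pics/{n}0z.png",cv2.resize(im,None,fx=s,fy=s,interpolation=cv2.INTER_CUBIC))
E
```

```text
top 7.5 155 215
side 6.956521739130435 170 190
```

View pics/top0z.png

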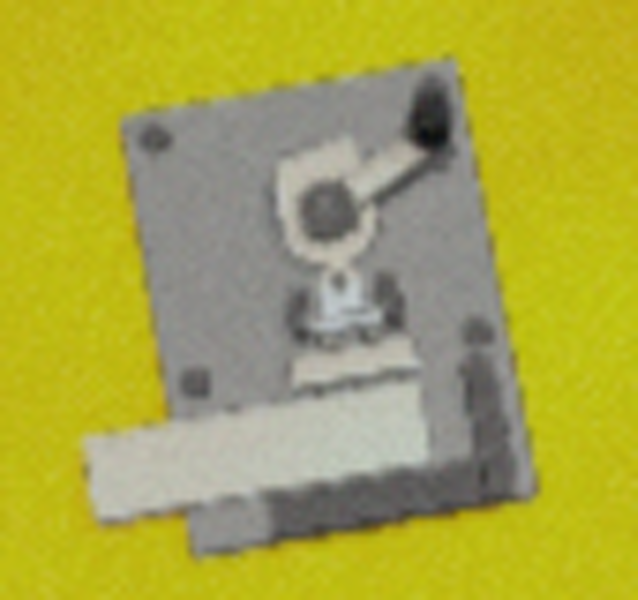

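View pics/side0z.png

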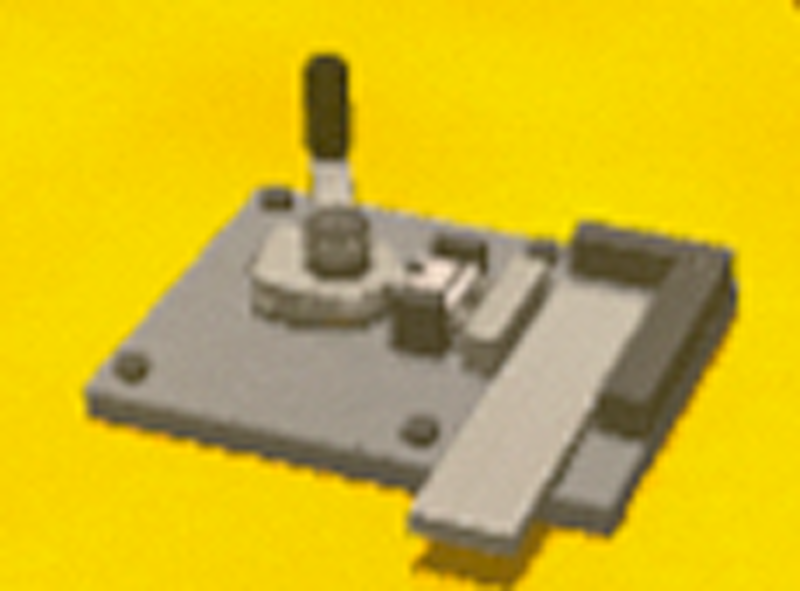

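```bash
cat > h.py <<'E'
import numpy as np,cv2
from scipy.optimize import least_squares
def load(n): return np.load(f"pics/{n}.npz")
def ray(d,uv,z):
    K,R,t=d["K"],d["R"],d["t"]; c=-R.T@t
    v=R.T@np.linalg.inv(K)@np.array([uv[0],uv[1],1.]); return c+v*(z-c[2])/v[2]
def proj(d,X):
    p=d["K"]@(d["R"]@np.asarray(X)+d["t"]); return p[:2]/p[2]
def rigid(F,W):
    f=np.array(F)[:,:2];w=np.array(W)[:,:2];a=f-f.mean(0);b=w-w.mean(0)
    th=np.arctan2((a[:,0]*b[:,1]-a[:,1]*b[:,0]).sum(),(a*b).sum())
    c,s=np.cos(th),np.sin(th);M=np.array([[c,-s],[s,c]]);o=w.mean(0)-M@f.mean(0)
    return th,o,(f@M.T+o-w)
E
python3 - <<'E'
from h import *
d=load("top0")
pz=np.array([(122,115),(455,58),(537,495),(195,555)])/7.5
px=pz+[215-.4,155-.4]
W=[ray(d,p,.016) for p in px]
F=np.array([(175,90),(175,-75),(-40,-75),(-40,90)])/1000
th,o,r=rigid(F,W);print("top",th,o,(r*1000).round(1))
d=load("side0")
pz=np.array([(255,190),(733,255),(610,520),(90,390)])/6.957  # (175,-75),( -40,-75),(-40,90),(175,90)
px=pz+[190-.4,170-.4]
W2=[ray(d,p,.016) for p in px]
th,o,r=rigid(F[[1,2,3,0]],W2);print("side",th,o,(r*1000).round(1))
d=load("top0")
for nm,p,z in [("hub",(328,210),.054),("handle",(430,85),.093),("br",(430,135),.051),("rearL",(84,437),.026),("rearR",(100,521),.026)]:
    w=ray(d,np.array(p)/7.5+[214.6,154.6],z);print(nm,w)
E
```

```text
top 0.1623740877808682 [ 0.43431674 -0.02276929] [[ 0.1  1.1]
 [ 0.7 -1.1]
 [-0.2 -1.3]
 [-0.6  1.3]]
side 0.19984815634501507 [ 0.43566413 -0.02506054] [[  4.   -1.8]
 [ -6.4  10. ]
 [  1.2 -11.6]
 [  1.2   3.4]]
hub [ 0.53675966 -0.00595523  0.054     ]
handle [ 0.58586992 -0.05314824  0.093     ]
br [ 0.57242925 -0.05382782  0.051     ]
rearL [0.43573017 0.10949047 0.026     ]
rearR [0.39641507 0.10180542 0.026     ]
```

>>> {"fn": "step_arm", "kwargs": {
  "rows": [
    [[0,0,6.6],[0,0,0],0],
    [[0,0,0],[32,-26,0],0],
    [[0,0,0],[32,-26,0],0],
    [[0,0,0],[32,-26,0],0],
    [[0,0,0],[32,-26,0],0],
    [[0,0,0],[32,-26,0],0],
    [[0,0,0],[32,-26,0],0],
    [[0,0,0],[32,-26,0],0],
    [[0,0,0],[32,-26,0],0],
    [[0,0,0],[32,-26,0],0],
    [[0,0,0],[32,-26,0],0],
    [[0,0,0],[32,-26,0],0]
  ],
  "grip_force": 20
}}

```text
time: 1.15
position: [0.4777, -0.2889, 0.2226]
tool_rot: [-3.132, -0.212, 0.016]
ft_force: [0.2, -0.5, -0.2]
grip_width: 0.173
```

>>> {"fn": "step_arm", "kwargs": {
  "rows": [
    [[0,0,-1.7],[0,0,0],0],
    [[0,0,0],[10,-36,-9],0],
    [[0,0,0],[10,-36,-9],0],
    [[0,0,0],[10,-36,-9],0],
    [[0,0,0],[10,-36,-9],0],
    [[0,0,0],[10,-36,-9],0],
    [[0,0,0],[10,-36,-9],0],
    [[0,0,0],[10,-36,-9],0],
    [[0,0,0],[10,-36,-9],0],
    [[0,0,0],[0,0,0],0],
    [[0,0,0],[0,0,0],0]
  ]
}}

```text
time: 2.07
position: [0.5093, 0.029, 0.2947]
tool_rot: [-3.119, -0.29, 0.015]
ft_force: [0.0, -1.9, -1.6]
grip_width: 0.009
```

```bash
python3 - <<'E'
from bench import status, optics, order
import cv2,numpy as np
s=status.get_state();print(s["position"],s["tool_rot"])
for n in ["wrist"]:
    d=optics.get_image(n);cv2.imwrite(f"pics/{n}1.png",cv2.resize(d["frame"][:,:,::-1],None,fx=1.5625,fy=1.5625));np.savez(f"pics/{n}1.npz",**d)
E
```

```text
[0.50933713 0.02900142 0.29465738] [-3.11882725 -0.28967087  0.01538143]
```

View pics/wrist1.png

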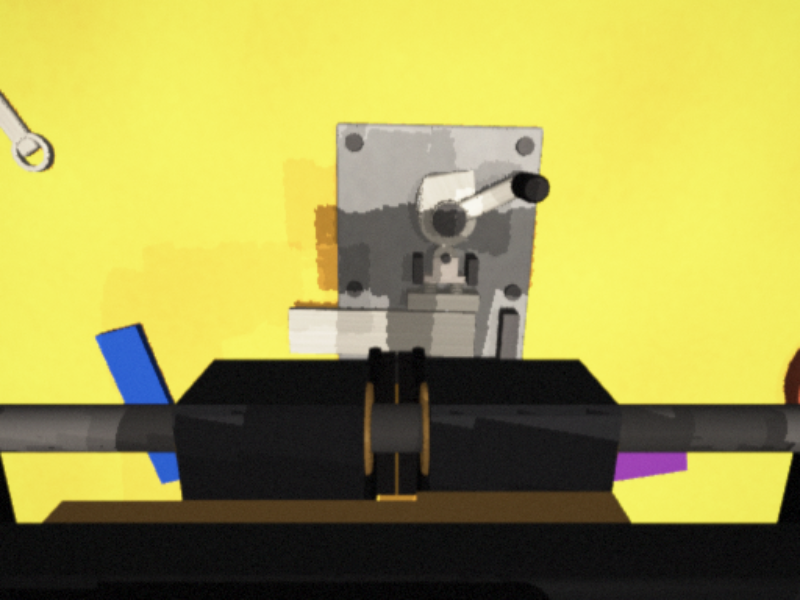

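```bash
python3 - <<'E'
from h import *
d=load("wrist1"); q=lambda p,z: ray(d,(np.array(p)+.5)/1.5625-.5,z)
W=[q((337,124),.016),q((542,127),.016)]
H=q((449,219),.054); hd=q((532,187),.093)
print(W,H,hd)
v=W[0]-W[1];print("yaw",np.arctan2(-v[0],v[1]),np.hypot(*v[:2]))
F=np.array([(175,90),(175,-75),(105,0)])/1000
th,o,r=rigid(F,W+[H]);print(th,o,(r*1000).round(1))
e=hd-H;print("handle r",np.hypot(e[0],e[1]),np.arctan2(e[1],e[0]))
a=q((289,308),.026);b=q((290,353),.026);print("rear",a,b,np.hypot(*(a-b)[:2]))
c,s=np.cos(th),np.sin(th);M=np.array([[c,-s],[s,c]])
for p in(a,b,hd):print("fix",((p[:2]-o)@M*1000).round(1))
print("rear edge yaw",np.arctan2((a-b)[1],(a-b)[0]))
E
```

```text
[array([0.59088639, 0.09416749, 0.016     ]), array([ 0.61841789, -0.06485958,  0.016     ])] [ 0.53860389 -0.00403887  0.054     ] [ 0.57421195 -0.04941247  0.093     ]
yaw 0.1714254639304434 0.1613926669703741
0.1709664148756219 [ 0.43403124 -0.02230786] [[ 0.3  2. ]
 [ 0.8 -1.6]
 [-1.1 -0.4]]
handle r 0.057677535171385845 -0.9054081191290574
rear [0.43627727 0.11027556 0.026     ] [0.39559185 0.10414051 0.026     ] 0.04114537927810596
fix [ 24.8 130.3]
fix [-16.4 131.1]
fix [133.5 -50.6]
rear edge yaw 0.1496648076921923
```

>>> {"fn": "step_arm", "kwargs": {
  "rows": [
    [[0,0,1.0],[-15,-26,20],0],
    [[0,0,0],[-15,-26,20],0],
    [[0,0,0],[-15,-26,20],0],
    [[0,0,0],[-15,-26,20],0],
    [[0,0,0],[-15,-26,20],0],
    [[0,0,0],[0,0,20],0],
    [[0,0,0],[0,0,20],0],
    [[0,0,0],[0,0,20],0],
    [[0,0,0],[0,0,0],0],
    [[0,0,0],[0,0,0],0]
  ]
}}

```text
time: 2.95
position: [0.4095, 0.1381, 0.1277]
tool_rot: [-3.126, -0.228, 0.015]
ft_force: [0.0, -0.3, 1.6]
grip_width: 0.009
```

```bash
cat >> h.py <<'E'
YAW=.168;O=np.array([.434,-.0225]);c_,s_=np.cos(YAW),np.sin(YAW);MF=np.array([[c_,-s_],[s_,c_]])
def fix(p): return ((np.asarray(p)[:2]-O)@MF*1000).round(1)
def st():
    from bench import status
    from scipy.spatial.transform import Rotation as Ro
    s=status.get_state();m=Ro.from_rotvec(s["tool_rot"]).as_matrix()
    f=s["ft_force"];print("t%.2f"%s["time"],"fix",fix(s["position"]),"z",s["position"][2].round(4),"yaw",np.arctan2(m[1,0],m[0,0]).round(3),"toolz",m[:,2].round(3),"F_fix",(f[:2]@MF).round(2),f[2].round(2),"grip",round(s["grip_width"],3))
    print("joints",s["joint_positions"].round(2))
    return s
E
python3 -c "
from h import *
st()"
```

```text
t2.95 fix [  2.7 162.4] z 0.1277 yaw 0.146 toolz [-0.01   0.006 -1.   ] F_fix [-0.03 -0.34] 1.64 grip 0.009
joints [ 0.41 -0.04 -0.77  2.06 -0.04  1.12 -1.76]
```

>>> {"fn": "step_arm", "kwargs": {
  "rows": [
    [[0,0,-1.2],[2,0,20],0],
    [[0,0,0],[0,0,20],0],
    [[0,0,0],[0,0,20],0],
    [[0,0,0],[0,0,20],0],
    [[0,0,0],[0,0,15],0],
    [[0,0,0],[0,0,9],0],
    [[0,0,0],[0,0,0],0]
  ]
}}

```text
time: 3.53
position: [0.4208, 0.1331, 0.0275]
tool_rot: [-3.127, -0.238, -0.004]
ft_force: [-0.9, -0.4, 0.1]
grip_width: 0.006
```

```bash
python3 - <<'E'
from h import *
from bench import optics
st()
d=optics.get_image("side");cv2.imwrite("pics/side1.png",cv2.resize(d["frame"][150:270,180:340,::-1],None,fx=5,fy=5))
E
```

```text
t3.53 fix [ 13.  155.6] z 0.0275 yaw 0.152 toolz [ 0.002  0.006 -1.   ] F_fix [-1.   -0.24] 0.13 grip 0.006
joints [ 0.37  0.15 -0.77  2.14  0.13  0.89 -1.89]
```

View pics/side1.png

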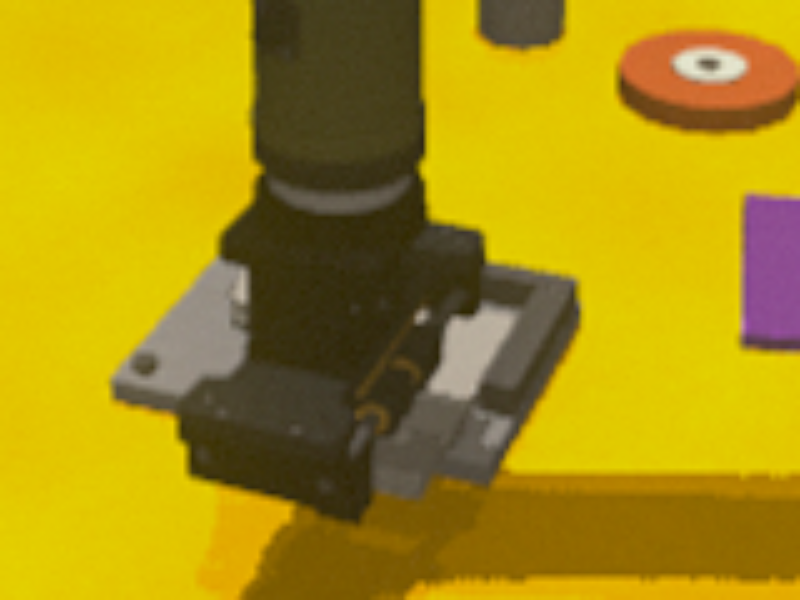

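>>> {"fn": "step_arm", "kwargs": {
  "rows": [
    [[0,0,0],[-5,0,3],0],
    [[0,0,0],[-5,0,3],0],
    [[0,0,0],[0,0,0],0],
    [[0,0,0],[0,0,0],0]
  ]
}}

```text
time: 3.92
position: [0.4138, 0.1315, 0.0252]
tool_rot: [-3.127, -0.235, -0.016]
ft_force: [0.4, 0.1, 0.1]
grip_width: 0.011
```

```bash
python3 -c "
from h import *
st()"
```

```text
t3.92 fix [  5.8 155.2] z 0.0252 yaw 0.15 toolz [ 0.01   0.006 -1.   ] F_fix [0.4  0.03] 0.09 grip 0.011
joints [ 0.38  0.13 -0.77  2.17  0.12  0.87 -1.88]
```

>>> {"fn": "step_arm", "kwargs": {
  "rows": [
    [[0,0,-1.0],[-1,3,2],0],
    [[0,0,0],[0,3,1],0],
    [[0,0,0],[0,3,0],0],
    [[0,0,0],[0,2,0],0]
  ]
}}

```text
time: 4.25
position: [0.4156, 0.1199, 0.0233]
tool_rot: [-3.126, -0.268, -0.021]
ft_force: [0.4, -0.1, 0.2]
grip_width: 0.009
```

```bash
python3 -c "
from h import *
st()"
```

```text
t4.25 fix [  5.7 143.4] z 0.0233 yaw 0.171 toolz [ 0.013  0.006 -1.   ] F_fix [ 0.36 -0.16] 0.25 grip 0.009
joints [ 0.4   0.13 -0.76  2.18  0.12  0.86 -1.83]
```

>>> {"fn": "step_arm", "kwargs": {
  "rows": [
    [[0,0,0],[0,2,0],0],
    [[0,0,0],[0,2,0],0]
  ]
}}

```text
time: 4.42
position: [0.4165, 0.1163, 0.0234]
tool_rot: [-3.124, -0.266, -0.021]
ft_force: [-0.1, 3.2, -0.5]
grip_width: 0.007
```

>>> {"fn": "step_arm", "kwargs": {
  "rows": [
    [[0,0,0],[0,2,0],0],
    [[0,0,0],[0,2,0],0]
  ]
}}

```text
time: 4.58
position: [0.4171, 0.1134, 0.0234]
tool_rot: [-3.122, -0.267, -0.021]
ft_force: [-0.9, 1.8, -0.2]
grip_width: 0.005
```

>>> {"fn": "step_arm", "kwargs": {
  "rows": [
    [[0,0,0],[0,2,0],0],
    [[0,0,0],[0,2,0],0]
  ]
}}

```text
time: 4.75
position: [0.4177, 0.1101, 0.0234]
tool_rot: [-3.121, -0.268, -0.021]
ft_force: [-1.0, 3.3, 0.2]
grip_width: 0.003
```

```bash
python3 -c "
from h import *
st()"
```

```text
t4.75 fix [  6.1 133.5] z 0.0234 yaw 0.171 toolz [ 0.013  0.011 -1.   ] F_fix [-0.39  3.41] 0.22 grip 0.003
joints [ 0.42  0.13 -0.76  2.18  0.11  0.86 -1.8 ]
```

>>> {"fn": "step_arm", "kwargs": {
  "rows": [
    [[0,0,0],[0,2,0],0],
    [[0,0,0],[0,2,0],0]
  ]
}}

```text
time: 4.92
position: [0.4184, 0.1063, 0.0234]
tool_rot: [-3.12, -0.268, -0.021]
ft_force: [-0.1, 2.3, -0.4]
grip_width: 0.002
```

>>> {"fn": "step_arm", "kwargs": {
  "rows": [
    [[0,0,0],[0,2,0],0],
    [[0,0,0],[0,2,0],0]
  ]
}}

```text
time: 5.08
position: [0.4192, 0.1022, 0.0234]
tool_rot: [-3.12, -0.269, -0.021]
ft_force: [-0.4, 3.6, 0.8]
grip_width: 0.007
```

>>> {"fn": "step_arm", "kwargs": {
  "rows": [
    [[0,0,0],[0,2,0],0]
  ]
}}

```text
time: 5.17
position: [0.4196, 0.1001, 0.0234]
tool_rot: [-3.12, -0.269, -0.021]
ft_force: [-0.8, 3.1, 0.5]
grip_width: 0.01
```

```bash
python3 -c "
from h import *
st()"
```

```text
t5.17 fix [  6.3 123.2] z 0.0234 yaw 0.172 toolz [ 0.013  0.012 -1.   ] F_fix [-0.27  3.23] 0.47 grip 0.01
joints [ 0.44  0.12 -0.75  2.18  0.1   0.86 -1.77]
```

Now 1 mm steps until the stop is felt.

>>> {"fn": "step_arm", "kwargs": {
  "rows": [
    [[0,0,0],[0,1.5,0],0]
  ]
}}

```text
time: 5.25
position: [0.4199, 0.0983, 0.0234]
tool_rot: [-3.12, -0.268, -0.021]
ft_force: [-0.9, 2.9, 0.5]
grip_width: 0.005
```

>>> {"fn": "step_arm", "kwargs": {
  "rows": [
    [[0,0,0],[0,1.5,0],0]
  ]
}}

```text
time: 5.33
position: [0.4201, 0.0974, 0.0234]
tool_rot: [-3.118, -0.268, -0.021]
ft_force: [-2.8, 8.0, 0.9]
grip_width: 0.004
```

>>> {"fn": "step_arm", "kwargs": {
  "rows": [
    [[0,0,0],[0,1.5,0],0]
  ]
}}

```text
time: 5.42
position: [0.4201, 0.0974, 0.0234]
tool_rot: [-3.116, -0.267, -0.021]
ft_force: [-2.0, 9.1, 1.0]
grip_width: 0.005
```

>>> {"fn": "step_arm", "kwargs": {
  "rows": [
    [[0,0,0],[0,1,0],0]
  ]
}}

```text
time: 5.5
position: [0.4201, 0.0974, 0.0235]
tool_rot: [-3.114, -0.268, -0.021]
ft_force: [-0.6, 4.8, -0.2]
grip_width: 0.004
```

>>> {"fn": "step_arm", "kwargs": {
  "rows": [
    [[0,0,0],[0,1,0],0]
  ]
}}

```text
time: 5.58
position: [0.4201, 0.0974, 0.0235]
tool_rot: [-3.113, -0.269, -0.021]
ft_force: [-0.9, 5.1, 0.7]
grip_width: 0.004
```

```bash
python3 -c "
from h import *
st()"
```

```text
t5.58 fix [  6.3 120.6] z 0.0235 yaw 0.172 toolz [ 0.012  0.018 -1.   ] F_fix [-0.    5.15] 0.73 grip 0.004
joints [ 0.45  0.12 -0.74  2.18  0.09  0.86 -1.75]
```

>>> {"fn": "step_arm", "kwargs": {
  "rows": [
    [[0,0,0],[0,2.5,0],0],
    [[0,0,0],[0,2.5,0],0],
    [[0,0,0],[0,1,0],0]
  ]
}}

```text
time: 5.83
position: [0.4201, 0.0975, 0.0235]
tool_rot: [-3.104, -0.271, -0.02]
ft_force: [-0.0, 2.5, -0.0]
grip_width: 0.001
```

>>> {"fn": "step_arm", "kwargs": {
  "rows": [
    [[0,0,0],[0,-6,0],0],
    [[0,0,0],[0,-12,0],0],
    [[0,0,0],[0,-12,-5],0],
    [[0,0,0],[0,0,-30],0],
    [[0,0,0],[0,0,-30],0],
    [[0,0,0],[4,0,-35],0],
    [[0,0,0],[10,5,-35],0],
    [[0,0,0],[25,10,-35],0],
    [[0,0,0],[30,20,-35],0],
    [[0,0,0],[20,10,-20],0],
    [[0,0,0],[0,0,0],40],
    [[0,0,0],[0,0,0],40]
  ]
}}

```text
time: 6.83
position: [0.5012, 0.0927, 0.2522]
tool_rot: [-3.121, -0.275, -0.014]
ft_force: [-0.9, 0.0, -1.7]
grip_width: 0.085
```

```bash
python3 - <<'E'
from h import *
from bench import optics
st()
d=optics.get_image("wrist");cv2.imwrite("pics/wrist2.png",cv2.resize(d["frame"][:,:,::-1],None,fx=1.5625,fy=1.5625));np.savez(f"pics/wrist2.npz",**d)
d=optics.get_image("side");cv2.imwrite("pics/side2.png",cv2.resize(d["frame"][150:270,180:340,::-1],None,fx=5,fy=5,interpolation=cv2.INTER_CUBIC))
E
```

```text
t6.83 fix [ 85.5 102.3] z 0.2522 yaw 0.176 toolz [ 0.008  0.009 -1.   ] F_fix [-0.86  0.17] -1.66 grip 0.085
joints [ 0.49  0.04 -0.73  1.75  0.02  1.36 -1.64]
```

View pics/wrist2.png

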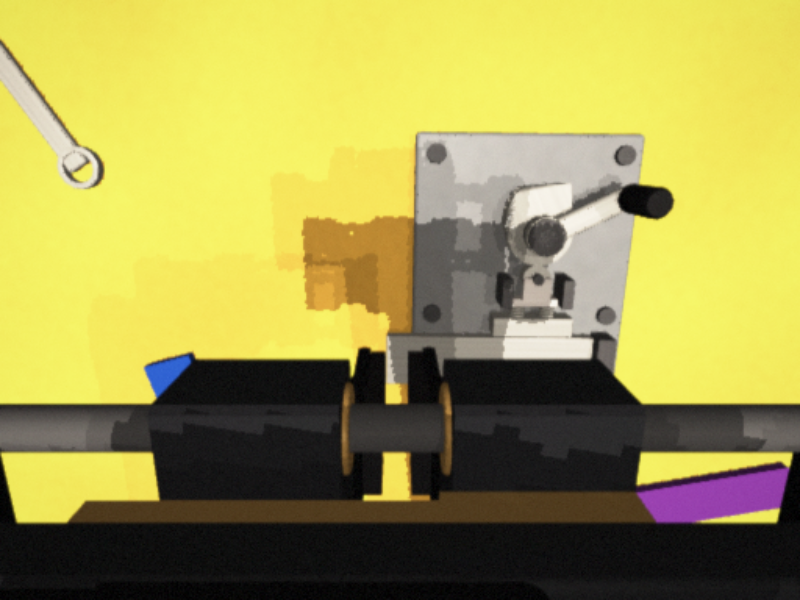

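View pics/side2.png

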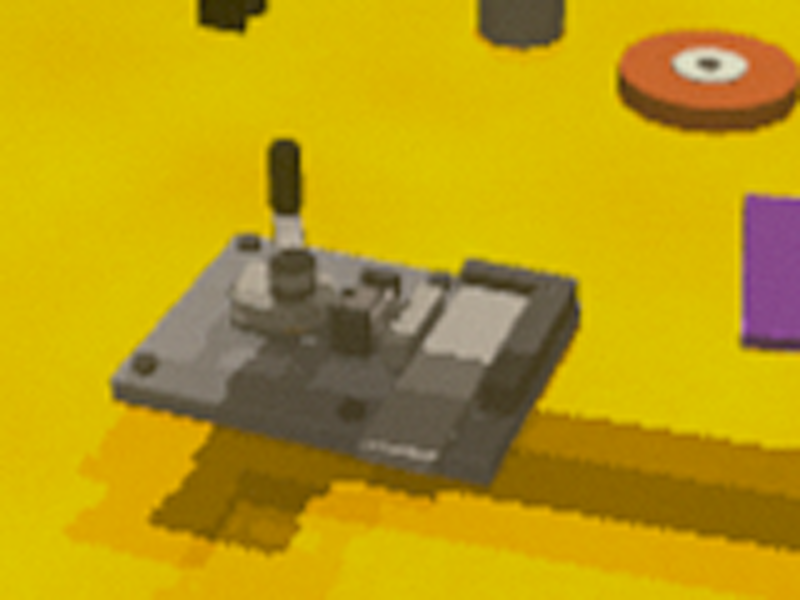

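```bash
python3 - <<'E'
from h import *
d=load("wrist2"); q=lambda p,z: ray(d,(np.array(p)+.5)/1.5625-.5,z)
for n,p,z in [("c1",(416,132),.016),("c2",(643,135),.016),("hub",(545,236),.054),("hand top",(657,203),.093),("rear",(388,336),.026),("front top",(592,338),.026)]:
    w=q(p,z);print(n,w.round(4),fix(w))
E
```

```text
c1 [0.5915 0.0956 0.016 ] [175.1  90.1]
c2 [ 0.6179 -0.0644  0.016 ] [174.3 -72.1]
hub [ 0.5389 -0.0022  0.054 ] [106.8   2.4]
hand top [ 0.5734 -0.0509  0.093 ] [132.7 -51.3]
rear [0.4394 0.0893 0.026 ] [ 24.  109.3]
front top [ 0.4658 -0.0658  0.026 ] [ 24.1 -48. ]
```

>>> {"fn": "step_arm", "kwargs": {
  "rows": [
    [[0,0,0],[10,31,10],60],
    [[0,0,0],[10,31,10],60],
    [[0,0,0],[10,31,10],60],
    [[0,0,0],[10,31,10],60],
    [[0,0,0],[9,30,10],60],
    [[0,0,0],[0,0,20],60],
    [[0,0,0],[0,0,20],60],
    [[0,0,0],[0,0,10],60],
    [[0,0,0],[0,0,0],60],
    [[0,0,0],[0,0,0],60]
  ],
  "grip_force": 30
}}

```text
time: 7.77
position: [0.5632, -0.0466, 0.1358]
tool_rot: [-3.121, -0.301, 0.022]
ft_force: [-0.1, 0.2, 0.4]
grip_width: 0.686
```

```bash
python3 - <<'E'
from h import *
from bench import optics
st()
d=optics.get_image("wrist");cv2.imwrite("pics/wrist3.png",cv2.resize(d["frame"][:,:,::-1],None,fx=1.5625,fy=1.5625));np.savez(f"pics/wrist3.npz",**d)
E
```

```text
t7.77 fix [123.4 -45.4] z 0.1358 yaw 0.193 toolz [-0.015  0.004 -1.   ] F_fix [-0.09  0.17] 0.41 grip 0.686
joints [ 0.57  0.27 -0.61  1.75  0.17  1.18 -1.47]
```

View pics/wrist3.png

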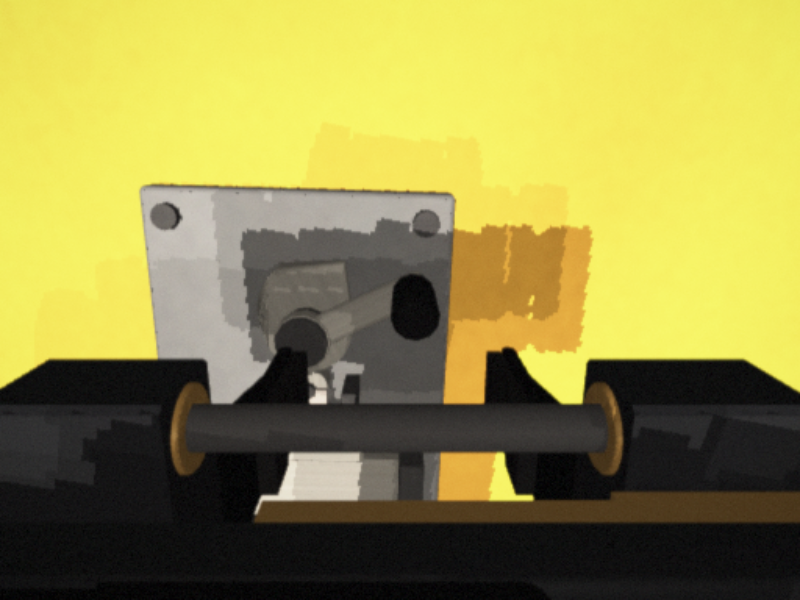

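```bash
python3 - <<'E'
from h import *
d=load("wrist3"); q=lambda p,z: ray(d,(np.array(p)+.5)/1.5625-.5,z)
im=d["frame"]
for n,p,z in [("hub",(301,341),.054),("top",(416,315),.093),("base",(413,293),.051),("c2",(453,195),.016)]:
    w=q(p,z);print(n,w.round(4),fix(w))
for z in(.051,.093): print(proj(d,[*(O+MF@[.135,-.052]),z])*1.5625)
E
```

```text
hub [ 0.5395 -0.0044  0.054 ] [107.    0.2]
top [ 0.5757 -0.0524  0.093 ] [134.7 -53.2]
base [ 0.5727 -0.0528  0.051 ] [131.7 -53.1]
c2 [ 0.6186 -0.0654  0.016 ] [174.8 -73.1]
[410.60056888 285.93979944]
[412.73582238 313.87049863]
```

>>> {"fn": "step_arm", "kwargs": {
  "rows": [
    [[0,0,1.4],[10,8,10],60],
    [[0,0,0],[0,0,15],60],
    [[0,0,0],[0,0,15],60],
    [[0,0,0],[0,0,0],60]
  ]
}}

```text
time: 8.15
position: [0.577, -0.0492, 0.1008]
tool_rot: [-3.128, -0.27, 0.009]
ft_force: [-0.7, 0.4, -0.1]
grip_width: 0.69
```

```bash
python3 -c "
from h import *
st()"
```

```text
t8.15 fix [136.5 -50.2] z 0.1008 yaw 0.172 toolz [-0.006  0.002 -1.   ] F_fix [-0.63  0.47] -0.14 grip 0.69
joints [ 0.55  0.33 -0.6   1.76  0.2   1.12 -1.51]
```

>>> {"fn": "step_arm", "kwargs": {
  "rows": [
    [[0,0,0],[-3,3,12],60],
    [[0,0,0],[0,0,12],60],
    [[0,0,0],[0,0,9],60],
    [[0,0,0],[0,0,0],60]
  ]
}}

```text
time: 8.48
position: [0.5762, -0.0516, 0.0694]
tool_rot: [-3.129, -0.274, -0.0]
ft_force: [-0.0, -0.0, -0.3]
grip_width: 0.689
```

```bash
python3 - <<'E'
from h import *
from bench import optics
st()
d=optics.get_image("side");cv2.imwrite("pics/side4.png",cv2.resize(d["frame"][150:270,180:340,::-1],None,fx=5,fy=5,interpolation=cv2.INTER_CUBIC))
d=optics.get_image("wrist");cv2.imwrite("pics/wrist4.png",d["frame"][:,:,::-1])
E
```

```text
t8.48 fix [135.4 -52.5] z 0.0694 yaw 0.175 toolz [ 0.  0. -1.] F_fix [-0.03 -0.04] -0.33 grip 0.689
joints [ 0.54  0.36 -0.59  1.8   0.23  1.05 -1.53]
```

View pics/side4.png

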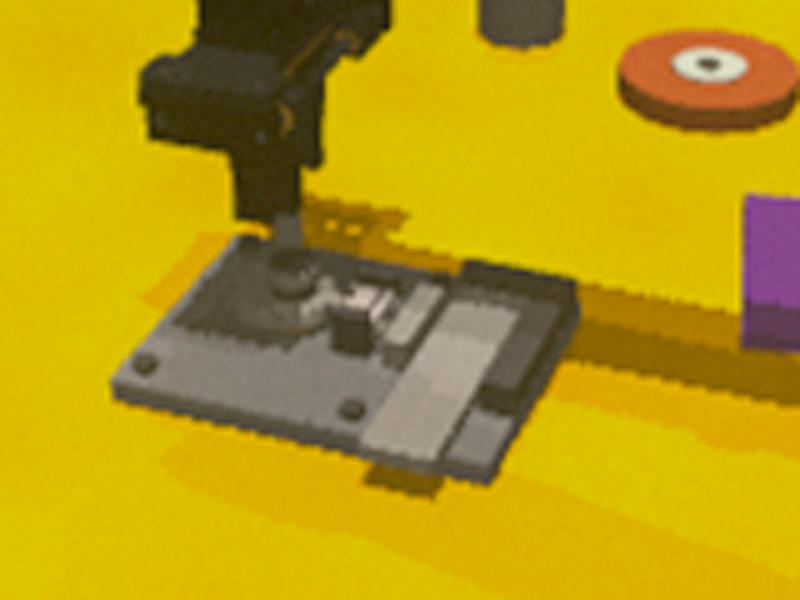

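View pics/wrist4.png

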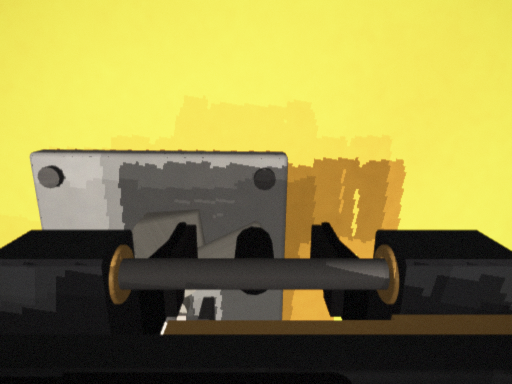

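>>> {"fn": "step_arm", "kwargs": {
  "rows": [
    [[0,0,0],[0,0,0],35],
    [[0,0,0],[0,0,0],10],
    [[0,0,0],[0,0,0],10],
    [[0,0,0],[0,0,0],10],
    [[0,0,0],[0,0,0],10]
  ]
}}

```text
time: 9.0
position: [0.579, -0.0513, 0.073]
tool_rot: [3.129, 0.274, 0.009]
ft_force: [0.3, 0.2, 0.0]
grip_width: 0.399
```

```bash
python3 - <<'E'
from h import *
s=st()
p=fix(s["position"]);print(np.hypot(p[0]-105.5,p[1]),np.arctan2(p[1],p[0]-105.5))
E
```

```text
t9.00 fix [138.1 -52.7] z 0.073 yaw 0.175 toolz [ 0.006 -0.    -1.   ] F_fix [0.37 0.16] 0.0 grip 0.399
joints [ 0.54  0.36 -0.59  1.79  0.23  1.05 -1.53]
61.96813697377064 -1.0168155212057024
```

>>> {"fn": "step_arm", "kwargs": {
  "rows": [
    [[0,0,0],[-3,0,3],10],
    [[0,0,0],[-1,0,1],10],
    [[0,0,0],[0,0,1],10],
    [[0,0,0],[0,0,0],10]
  ]
}}

```text
time: 9.33
position: [0.5756, -0.0516, 0.0693]
tool_rot: [3.129, 0.274, 0.012]
ft_force: [0.0, 0.7, 0.6]
grip_width: 0.222
```

```bash
cat >> h.py <<'E'
def cr():
    s=st();p=fix(s["position"]);a=np.arctan2(p[1],p[0]-105.5);f=s["ft_force"][:2]@MF
    print("r %.1f ang %.3f Ftan %.2f Frad %.2f"%(np.hypot(p[0]-105.5,p[1]),a,-f[0]*np.sin(a)+f[1]*np.cos(a),f[0]*np.cos(a)+f[1]*np.sin(a)))
    # next steps, 0.1 rad
    tx=np.array([np.cos(a)*0+1,0]); 
    out=[]
    for k in range(1,7):
        q0=np.array([105.5,0])+60*np.array([np.cos(a+.1*(k-1)),np.sin(a+.1*(k-1))]) if k>1 else p
        q1=np.array([105.5,0])+60*np.array([np.cos(a+.1*k),np.sin(a+.1*k)])
        dd=q1-q0;dy=0.168-0.172
        out.append((round(dd[0],1),round(-dd[1],1)))
    print("next tool xy per 0.1rad:",out)
E
python3 -c "
from h import *
cr()"
```

```text
t9.33 fix [134.7 -52.4] z 0.0693 yaw 0.175 toolz [ 0.008 -0.    -1.   ] F_fix [0.14 0.74] 0.64 grip 0.222
joints [ 0.55  0.36 -0.59  1.8   0.23  1.04 -1.53]
r 60.0 ang -1.062 Ftan 0.48 Frad -0.57
next tool xy per 0.1rad: [(np.float64(5.1), np.float64(-3.2)), (np.float64(4.7), np.float64(-3.7)), (np.float64(4.4), np.float64(-4.1)), (np.float64(3.9), np.float64(-4.5)), (np.float64(3.4), np.float64(-4.9)), (np.float64(2.9), np.float64(-5.2))]
```

>>> {"fn": "step_arm", "kwargs": {
  "rows": [
    [[0,0,0],[5,-3.2,0],10],
    [[0,0,0],[4.7,-3.7,0],10],
    [[0,0,0],[4.4,-4.1,0],10],
    [[0,0,0],[3.9,-4.5,0],10]
  ]
}}

```text
time: 9.67
position: [0.5903, -0.036, 0.0693]
tool_rot: [3.125, 0.268, 0.008]
ft_force: [-0.7, -2.3, 1.6]
grip_width: 0.221
```

```bash
python3 -c "
from h import *
cr()"
```

```text
t9.67 fix [151.8 -39.4] z 0.0693 yaw 0.171 toolz [ 0.005 -0.005 -1.   ] F_fix [-1.1  -2.16] 1.63 grip 0.221
joints [ 0.5   0.39 -0.59  1.77  0.25  1.06 -1.57]
r 60.8 ang -0.705 Ftan -2.36 Frad 0.56
next tool xy per 0.1rad: [(np.float64(3.0), np.float64(-5.3)), (np.float64(3.2), np.float64(-5.1)), (np.float64(2.6), np.float64(-5.4)), (np.float64(2.1), np.float64(-5.6)), (np.float64(1.5), np.float64(-5.8)), (np.float64(0.9), np.float64(-5.9))]
```

>>> {"fn": "step_arm", "kwargs": {
  "rows": [
    [[0,0,0],[3,-5.3,0],10],
    [[0,0,0],[3.2,-5.1,0],10],
    [[0,0,0],[2.6,-5.4,0],10],
    [[0,0,0],[2.1,-5.6,0],10],
    [[0,0,0],[1.5,-5.8,0],10]
  ]
}}

```text
time: 10.08
position: [0.6, -0.005, 0.0692]
tool_rot: [3.124, 0.267, 0.008]
ft_force: [-1.6, -1.8, 1.9]
grip_width: 0.225
```

```bash
python3 -c "
from h import *
cr()"
```

```text
t10.08 fix [166.6 -10.5] z 0.0692 yaw 0.171 toolz [ 0.006 -0.006 -1.   ] F_fix [-1.9  -1.53] 1.91 grip 0.225
joints [ 0.45  0.4  -0.6   1.75  0.26  1.06 -1.63]
r 62.0 ang -0.170 Ftan -1.83 Frad -1.61
next tool xy per 0.1rad: [(np.float64(-1.2), np.float64(-6.3)), (np.float64(0.1), np.float64(-6.0)), (np.float64(-0.5), np.float64(-6.0)), (np.float64(-1.1), np.float64(-5.9)), (np.float64(-1.7), np.float64(-5.8)), (np.float64(-2.2), np.float64(-5.6))]
```

>>> {"fn": "step_arm", "kwargs": {
  "rows": [
    [[0,0,0],[-0.6,-6.2,0],10],
    [[0,0,0],[0,-6,0],10],
    [[0,0,0],[-0.5,-6,0],10],
    [[0,0,0],[-1.1,-5.9,0],10]
  ]
}}

```text
time: 10.42
position: [0.5948, 0.0212, 0.0692]
tool_rot: [3.123, 0.269, 0.014]
ft_force: [-0.4, -3.2, 2.0]
grip_width: 0.223
```

```bash
sed -i 's/105\.5/106.8/g' h.py; python3 -c "
from h import *
cr()"
```

```text
t10.42 fix [165.9  16.2] z 0.0692 yaw 0.172 toolz [ 0.009 -0.006 -1.   ] F_fix [-0.91 -3.14] 1.99 grip 0.223
joints [ 0.42  0.4  -0.61  1.76  0.26  1.06 -1.68]
r 61.3 ang 0.268 Ftan -2.79 Frad -1.70
next tool xy per 0.1rad: [(np.float64(-3.1), np.float64(-5.4)), (np.float64(-2.4), np.float64(-5.5)), (np.float64(-3.0), np.float64(-5.2)), (np.float64(-3.5), np.float64(-4.9)), (np.float64(-3.9), np.float64(-4.5)), (np.float64(-4.4), np.float64(-4.1))]
```

>>> {"fn": "step_arm", "kwargs": {
  "rows": [
    [[0,0,0],[-3,-5.4,0],10],
    [[0,0,0],[-2.5,-5.5,0],10]
  ]
}}

```text
time: 10.58
position: [0.5881, 0.0326, 0.0693]
tool_rot: [3.124, 0.269, 0.018]
ft_force: [0.6, -3.7, 0.2]
grip_width: 0.221
```

```bash
python3 -c "
from h import *
cr()"
```

```text
t10.58 fix [161.1  28.5] z 0.0693 yaw 0.172 toolz [ 0.012 -0.005 -1.   ] F_fix [-0.06 -3.74] 0.15 grip 0.221
joints [ 0.41  0.38 -0.61  1.78  0.26  1.05 -1.7 ]
r 61.3 ang 0.483 Ftan -3.28 Frad -1.79
next tool xy per 0.1rad: [(np.float64(-4.2), np.float64(-4.5)), (np.float64(-3.5), np.float64(-4.8)), (np.float64(-4.0), np.float64(-4.5)), (np.float64(-4.4), np.float64(-4.0)), (np.float64(-4.8), np.float64(-3.6)), (np.float64(-5.2), np.float64(-3.1))]
```

>>> {"fn": "step_arm", "kwargs": {
  "rows": [
    [[0,0,0],[-4.2,-4.5,0],10],
    [[0,0,0],[-3.6,-4.8,0],10]
  ]
}}

```text
time: 10.75
position: [0.5794, 0.042, 0.0694]
tool_rot: [3.124, 0.27, 0.024]
ft_force: [4.0, -3.4, -1.2]
grip_width: 0.218
```

```bash
python3 - <<'E'
from h import *
from bench import optics
cr()
d=optics.get_image("side");cv2.imwrite("pics/side5.png",cv2.resize(d["frame"][150:270,180:340,::-1],None,fx=5,fy=5,interpolation=cv2.INTER_CUBIC))
E
```

```text
t10.75 fix [154.1  39.3] z 0.0694 yaw 0.173 toolz [ 0.016 -0.004 -1.   ] F_fix [ 3.38 -4.06] -1.18 grip 0.218
joints [ 0.41  0.36 -0.62  1.8   0.25  1.04 -1.71]
r 61.5 ang 0.693 Ftan -5.28 Frad 0.01
next tool xy per 0.1rad: [(np.float64(-5.2), np.float64(-3.5)), (np.float64(-4.5), np.float64(-4.0)), (np.float64(-4.9), np.float64(-3.5)), (np.float64(-5.2), np.float64(-3.0)), (np.float64(-5.5), np.float64(-2.5)), (np.float64(-5.7), np.float64(-1.9))]
```

View pics/side5.png

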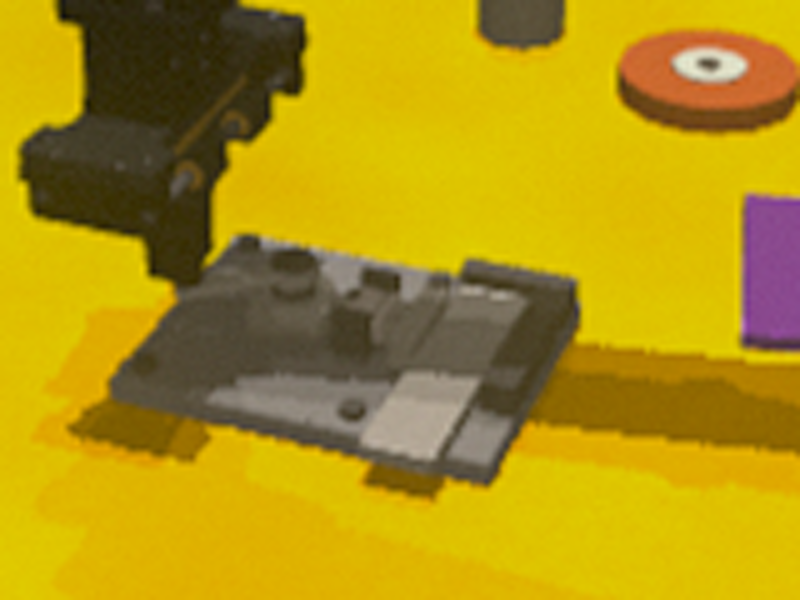

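>>> {"fn": "step_arm", "kwargs": {
  "rows": [
    [[0,0,0],[-5,-3.8,0],10]
  ]
}}

```text
time: 10.88
position: [0.5737, 0.0461, 0.0695]
tool_rot: [3.125, 0.272, 0.026]
ft_force: [5.9, -0.5, -3.3]
grip_width: 0.219
```

```bash
python3 -c "
from h import *
cr()"
```

```text
t10.88 fix [149.2  44.3] z 0.0695 yaw 0.173 toolz [ 0.017 -0.003 -1.   ] F_fix [ 5.7  -1.48] -3.29 grip 0.219
joints [ 0.41  0.35 -0.63  1.82  0.25  1.03 -1.71]
r 61.3 ang 0.807 Ftan -5.14 Frad 2.88
next tool xy per 0.1rad: [(np.float64(-5.4), np.float64(-3.0)), (np.float64(-4.9), np.float64(-3.5)), (np.float64(-5.2), np.float64(-2.9)), (np.float64(-5.5), np.float64(-2.4)), (np.float64(-5.7), np.float64(-1.8)), (np.float64(-5.9), np.float64(-1.3))]
```

>>> {"fn": "step_arm", "kwargs": {
  "rows": [
    [[0,0,0],[-4.7,-3.8,0],10]
  ]
}}

```text
time: 10.97
position: [0.5685, 0.0494, 0.0694]
tool_rot: [3.125, 0.272, 0.028]
ft_force: [3.9, -2.8, -1.9]
grip_width: 0.223
```

```bash
python3 -c "
from h import *
cr()"
```

```text
t10.97 fix [144.6  48.5] z 0.0694 yaw 0.173 toolz [ 0.018 -0.003 -1.   ] F_fix [ 3.42 -3.45] -1.86 grip 0.223
joints [ 0.41  0.34 -0.63  1.83  0.24  1.03 -1.72]
r 61.5 ang 0.909 Ftan -4.82 Frad -0.62
next tool xy per 0.1rad: [(np.float64(-5.8), np.float64(-2.3)), (np.float64(-5.2), np.float64(-2.9)), (np.float64(-5.5), np.float64(-2.4)), (np.float64(-5.7), np.float64(-1.8)), (np.float64(-5.9), np.float64(-1.3)), (np.float64(-6.0), np.float64(-0.7))]
```

>>> {"fn": "step_arm", "kwargs": {
  "rows": [
    [[0,0,0],[-5.4,-2.8,0],10]
  ]
}}

```text
time: 11.05
position: [0.563, 0.052, 0.0694]
tool_rot: [3.126, 0.272, 0.031]
ft_force: [5.5, -0.9, -0.9]
grip_width: 0.221
```

>>> {"fn": "step_arm", "kwargs": {
  "rows": [
    [[0,0,0],[-5.3,-2.8,0],10]
  ]
}}

```text
time: 11.13
position: [0.5574, 0.0541, 0.0694]
tool_rot: [3.126, 0.272, 0.034]
ft_force: [5.4, -3.1, -1.3]
grip_width: 0.219
```

```bash
python3 -c "
from h import *
cr()"
```

```text
t11.13 fix [134.5  54.9] z 0.0694 yaw 0.173 toolz [ 0.022 -0.002 -1.   ] F_fix [ 4.79 -3.95] -1.27 grip 0.219
joints [ 0.41  0.32 -0.64  1.86  0.23  1.02 -1.72]
r 61.5 ang 1.104 Ftan -6.06 Frad -1.37
next tool xy per 0.1rad: [(np.float64(-6.2), np.float64(-1.1)), (np.float64(-5.7), np.float64(-1.9)), (np.float64(-5.9), np.float64(-1.3)), (np.float64(-6.0), np.float64(-0.7)), (np.float64(-6.0), np.float64(-0.1)), (np.float64(-6.0), np.float64(0.5))]
```

>>> {"fn": "step_arm", "kwargs": {
  "rows": [
    [[0,0,0],[-6,-1.6,0],10]
  ]
}}

```text
time: 11.22
position: [0.5518, 0.0554, 0.0695]
tool_rot: [3.127, 0.272, 0.038]
ft_force: [7.8, -0.2, -3.8]
grip_width: 0.223
```

>>> {"fn": "step_arm", "kwargs": {
  "rows": [
    [[0,0,0],[-5.8,-1.5,0],10]
  ]
}}

```text
time: 11.3
position: [0.5465, 0.0564, 0.0695]
tool_rot: [3.128, 0.272, 0.042]
ft_force: [6.9, -2.2, -4.4]
grip_width: 0.218
```

```bash
python3 -c "
from h import *
cr()"
```

```text
t11.30 fix [124.1  59. ] z 0.0695 yaw 0.174 toolz [ 0.027  0.001 -1.   ] F_fix [ 6.48 -3.29] -4.35 grip 0.218
joints [ 0.42  0.29 -0.65  1.89  0.21  1.   -1.72]
r 61.5 ang 1.286 Ftan -7.15 Frad -1.33
next tool xy per 0.1rad: [(np.float64(-6.2), np.float64(0.0)), (np.float64(-5.9), np.float64(-0.8)), (np.float64(-6.0), np.float64(-0.2)), (np.float64(-6.0), np.float64(0.4)), (np.float64(-5.9), np.float64(1.0)), (np.float64(-5.8), np.float64(1.6))]
```

>>> {"fn": "step_arm", "kwargs": {
  "rows": [
    [[0,0,0],[-6.2,-0.4,0],10]
  ]
}}

```text
time: 11.38
position: [0.5414, 0.0566, 0.0696]
tool_rot: [3.129, 0.273, 0.049]
ft_force: [9.2, 0.5, -5.8]
grip_width: 0.221
```

>>> {"fn": "step_arm", "kwargs": {
  "rows": [
    [[0,0,0],[-6.1,-0.3,0],10]
  ]
}}

```text
time: 11.47
position: [0.5364, 0.0566, 0.0696]
tool_rot: [-3.129, -0.273, -0.055]
ft_force: [10.0, -0.3, -5.8]
grip_width: 0.224
```

```bash
python3 -c "
from h import *
cr()"
```

```text
t11.47 fix [114.2  60.9] z 0.0696 yaw 0.174 toolz [ 0.035  0.004 -0.999] F_fix [ 9.81 -1.94] -5.81 grip 0.224
joints [ 0.43  0.27 -0.65  1.92  0.2   0.98 -1.71]
r 61.3 ang 1.450 Ftan -9.97 Frad -0.74
next tool xy per 0.1rad: [(np.float64(-6.1), np.float64(0.9)), (np.float64(-6.0), np.float64(0.2)), (np.float64(-5.9), np.float64(0.8)), (np.float64(-5.8), np.float64(1.4)), (np.float64(-5.7), np.float64(1.9)), (np.float64(-5.5), np.float64(2.5))]
```

```bash
python3 - <<'E'
from h import *
from bench import optics,status
cr();s=status.get_state();print(s["torque"],s["ft_force"])
d=optics.get_image("side");cv2.imwrite("pics/side6.png",cv2.resize(d["frame"][150:270,180:340,::-1],None,fx=5,fy=5,interpolation=cv2.INTER_CUBIC))
d=optics.get_image("wrist");cv2.imwrite("pics/wrist6.png",cv2.resize(d["frame"][:,:,::-1],None,fx=1.5,fy=1.5))
d=optics.get_image("top");cv2.imwrite("pics/top6.png",cv2.resize(d["frame"][150:240,205:305,::-1],None,fx=6,fy=6,interpolation=cv2.INTER_CUBIC))
E
```

```text
t11.47 fix [114.2  60.9] z 0.0696 yaw 0.174 toolz [ 0.035  0.004 -0.999] F_fix [ 9.81 -1.94] -5.81 grip 0.224
joints [ 0.43  0.27 -0.65  1.92  0.2   0.98 -1.71]
r 61.3 ang 1.450 Ftan -9.97 Frad -0.74
next tool xy per 0.1rad: [(np.float64(-6.1), np.float64(0.9)), (np.float64(-6.0), np.float64(0.2)), (np.float64(-5.9), np.float64(0.8)), (np.float64(-5.8), np.float64(1.4)), (np.float64(-5.7), np.float64(1.9)), (np.float64(-5.5), np.float64(2.5))]
[-0.10919812 -1.94063874  0.0107876 ] [ 9.99232683 -0.27198571 -5.8105321 ]
```

View pics/side6.png

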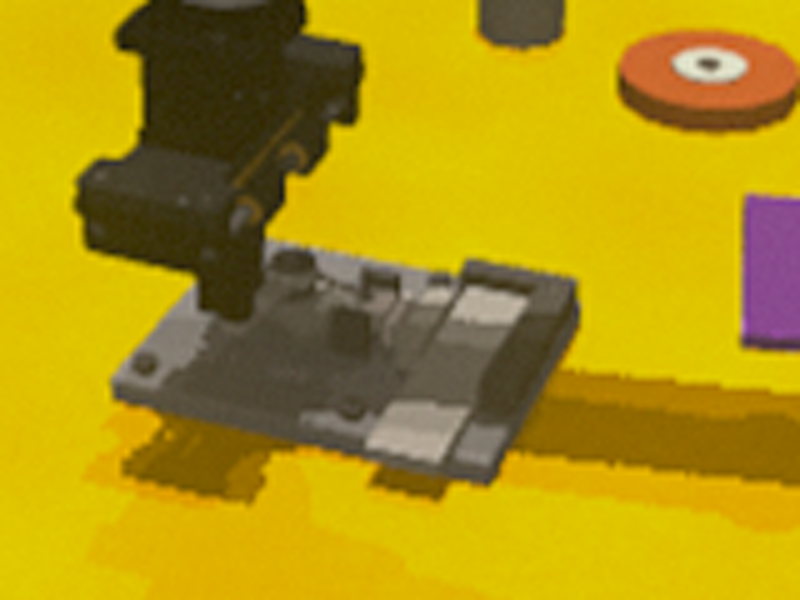

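View pics/wrist6.png

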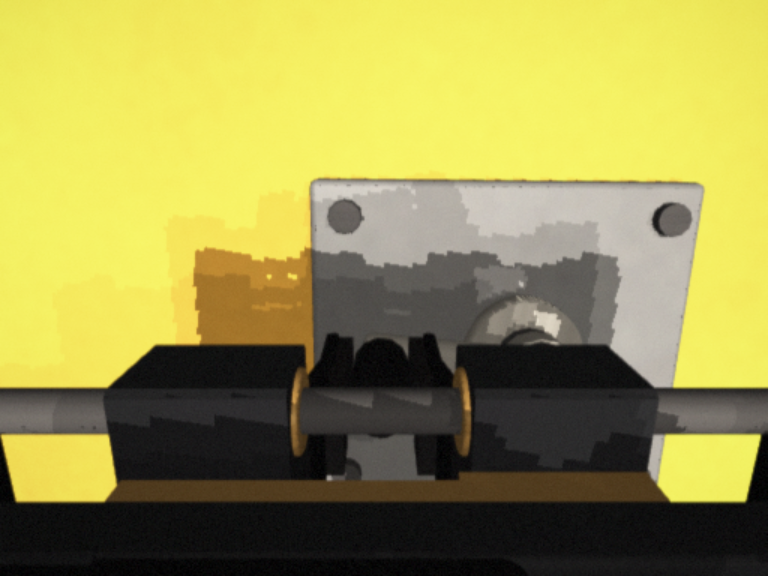

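View pics/top6.png

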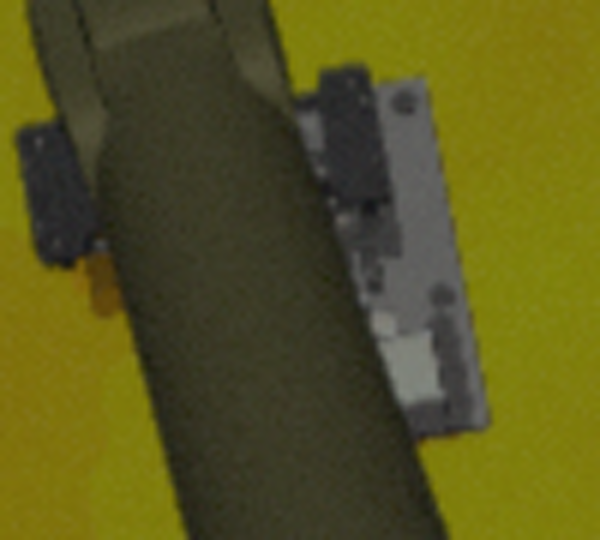

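>>> {"fn": "step_arm", "kwargs": {
  "rows": [
    [[0,-2,0],[-3,0,0],10],
    [[0,-1,0],[-2,0,0],10]
  ]
}}

```text
time: 11.78
position: [0.5322, 0.0562, 0.0695]
tool_rot: [3.126, 0.272, -0.021]
ft_force: [8.4, -0.0, -7.3]
grip_width: 0.22
```

```bash
python3 -c "
from h import *
cr()"
```

```text
t11.78 fix [110.   61.2] z 0.0695 yaw 0.174 toolz [-0.013 -0.005 -1.   ] F_fix [ 8.32 -1.45] -7.32 grip 0.22
joints [ 0.42  0.29 -0.65  1.89  0.21  1.04 -1.72]
r 61.3 ang 1.519 Ftan -8.38 Frad -1.02
next tool xy per 0.1rad: [(np.float64(-6.1), np.float64(1.3)), (np.float64(-6.0), np.float64(0.6)), (np.float64(-5.9), np.float64(1.2)), (np.float64(-5.7), np.float64(1.8)), (np.float64(-5.5), np.float64(2.3)), (np.float64(-5.3), np.float64(2.9))]
```

>>> {"fn": "step_arm", "kwargs": {
  "rows": [
    [[0,0,0],[-1,0,0],10]
  ]
}}

```text
time: 11.87
position: [0.5322, 0.0563, 0.0693]
tool_rot: [3.127, 0.272, -0.018]
ft_force: [7.1, -0.4, -3.7]
grip_width: 0.219
```

```bash
python3 -c "
from h import *
cr()"
```

```text
t11.87 fix [110.   61.2] z 0.0693 yaw 0.174 toolz [-0.011 -0.004 -1.   ] F_fix [ 6.94 -1.62] -3.7 grip 0.219
joints [ 0.42  0.29 -0.65  1.89  0.21  1.04 -1.71]
r 61.3 ang 1.519 Ftan -7.01 Frad -1.26
next tool xy per 0.1rad: [(np.float64(-6.1), np.float64(1.3)), (np.float64(-6.0), np.float64(0.6)), (np.float64(-5.9), np.float64(1.2)), (np.float64(-5.7), np.float64(1.8)), (np.float64(-5.5), np.float64(2.3)), (np.float64(-5.3), np.float64(2.9))]
```

>>> {"fn": "step_arm", "kwargs": {
  "rows": [
    [[0,0,0],[-6,0.6,0],10]
  ]
}}

```text
time: 11.95
position: [0.5282, 0.0555, 0.0694]
tool_rot: [3.129, 0.273, -0.011]
ft_force: [4.7, -0.1, -4.6]
grip_width: 0.219
```

>>> {"fn": "step_arm", "kwargs": {
  "rows": [
    [[0,0,0],[-6,0.8,0],10]
  ]
}}

```text
time: 12.03
position: [0.5222, 0.054, 0.0693]
tool_rot: [3.129, 0.273, -0.011]
ft_force: [0.2, -1.8, 1.8]
grip_width: 0.219
```

```bash
python3 -c "
from h import *
cr()"
```

```text
t12.03 fix [99.8 60.7] z 0.0693 yaw 0.174 toolz [-0.007 -0.001 -1.   ] F_fix [-0.13 -1.81] 1.75 grip 0.219
joints [ 0.43  0.27 -0.65  1.92  0.19  1.03 -1.7 ]
r 61.1 ang 1.686 Ftan 0.33 Frad -1.78
next tool xy per 0.1rad: [(np.float64(-5.8), np.float64(2.1)), (np.float64(-5.8), np.float64(1.6)), (np.float64(-5.6), np.float64(2.1)), (np.float64(-5.4), np.float64(2.7)), (np.float64(-5.1), np.float64(3.2)), (np.float64(-4.7), np.float64(3.7))]
```

>>> {"fn": "step_arm", "kwargs": {
  "rows": [
    [[0,0,0],[-5.8,1.6,0],10]
  ]
}}

```text
time: 12.12
position: [0.5159, 0.0517, 0.0693]
tool_rot: [3.13, 0.274, -0.013]
ft_force: [2.2, -1.3, 0.8]
grip_width: 0.22
```

```bash
python3 -c "
from h import *
cr()"
```

```text
t12.12 fix [93.1 59.4] z 0.0693 yaw 0.174 toolz [-0.008 -0.001 -1.   ] F_fix [ 2.   -1.63] 0.85 grip 0.22
joints [ 0.44  0.25 -0.66  1.93  0.18  1.02 -1.69]
r 61.0 ang 1.797 Ftan -1.59 Frad -2.04
next tool xy per 0.1rad: [(np.float64(-5.6), np.float64(2.6)), (np.float64(-5.6), np.float64(2.2)), (np.float64(-5.3), np.float64(2.8)), (np.float64(-5.0), np.float64(3.3)), (np.float64(-4.7), np.float64(3.8)), (np.float64(-4.3), np.float64(4.2))]
```

>>> {"fn": "step_arm", "kwargs": {
  "rows": [
    [[0,0,0],[-5.7,2,0],10]
  ]
}}

```text
time: 12.2
position: [0.5101, 0.0488, 0.0694]
tool_rot: [-3.13, -0.274, 0.012]
ft_force: [6.2, -1.2, -2.7]
grip_width: 0.217
```

```bash
python3 -c "
from h import *
cr()"
```

```text
t12.20 fix [87.  57.6] z 0.0694 yaw 0.175 toolz [-0.007 -0.001 -1.   ] F_fix [ 5.87 -2.21] -2.66 grip 0.217
joints [ 0.45  0.24 -0.66  1.95  0.17  1.02 -1.68]
r 60.9 ang 1.902 Ftan -4.83 Frad -4.00
next tool xy per 0.1rad: [(np.float64(-5.3), np.float64(3.1)), (np.float64(-5.3), np.float64(2.8)), (np.float64(-5.0), np.float64(3.3)), (np.float64(-4.7), np.float64(3.8)), (np.float64(-4.3), np.float64(4.2)), (np.float64(-3.8), np.float64(4.6))]
```

>>> {"fn": "step_arm", "kwargs": {
  "rows": [
    [[0,0,0],[0,0,0],10],
    [[0,0,0],[0,0,0],10]
  ]
}}

```text
time: 12.37
position: [0.5083, 0.0476, 0.0694]
tool_rot: [3.128, 0.272, -0.014]
ft_force: [1.7, -0.3, -1.1]
grip_width: 0.217
```

```bash
python3 - <<'E'
from h import *
from bench import optics
cr()
d=optics.get_image("side");np.savez("pics/side7.npz",**d);cv2.imwrite("pics/side7.png",cv2.resize(d["frame"][180:260,200:310,::-1],None,fx=7,fy=7,interpolation=cv2.INTER_CUBIC))
E
```

```text
t12.37 fix [84.9 56.7] z 0.0694 yaw 0.174 toolz [-0.008 -0.002 -1.   ] F_fix [ 1.63 -0.6 ] -1.07 grip 0.217
joints [ 0.45  0.24 -0.66  1.95  0.17  1.02 -1.68]
r 60.8 ang 1.939 Ftan -1.30 Frad -1.15
next tool xy per 0.1rad: [(np.float64(-5.2), np.float64(3.2)), (np.float64(-5.2), np.float64(3.0)), (np.float64(-4.9), np.float64(3.5)), (np.float64(-4.5), np.float64(3.9)), (np.float64(-4.1), np.float64(4.4)), (np.float64(-3.6), np.float64(4.8))]
```

View pics/side7.png

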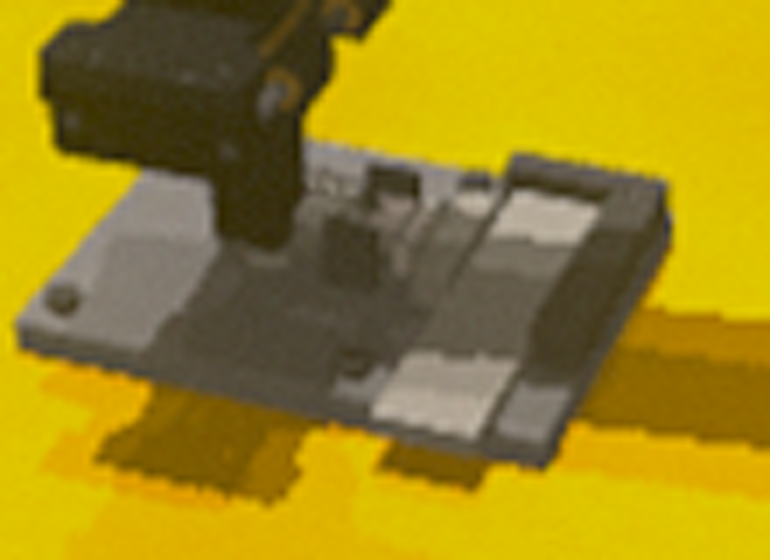

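>>> {"fn": "step_arm", "kwargs": {
  "rows": [
    [[0,0,0],[0,0,0],45],
    [[0,0,0],[0,0,0],45],
    [[0,0,0],[0,0,0],45],
    [[0,0,0],[0,0,0],45],
    [[0,0,0],[0,0,0],45],
    [[0,0,0],[0,0,0],45]
  ]
}}

```text
time: 12.92
position: [0.5046, 0.05, 0.0682]
tool_rot: [-3.128, -0.275, 0.027]
ft_force: [0.1, 0.5, 0.3]
grip_width: 0.499
```

```bash
python3 - <<'E'
from h import *
from bench import optics
cr()
d=optics.get_image("wrist");cv2.imwrite("pics/wrist8.png",d["frame"][:,:,::-1])
E
```

```text
t12.92 fix [81.7 59.7] z 0.0682 yaw 0.175 toolz [-0.017  0.    -1.   ] F_fix [0.14 0.46] 0.27 grip 0.499
joints [ 0.45  0.24 -0.66  1.95  0.17  1.02 -1.68]
r 64.8 ang 1.969 Ftan -0.31 Frad 0.37
next tool xy per 0.1rad: [(np.float64(-3.6), np.float64(7.0)), (np.float64(-5.1), np.float64(3.1)), (np.float64(-4.8), np.float64(3.6)), (np.float64(-4.4), np.float64(4.1)), (np.float64(-4.0), np.float64(4.5)), (np.float64(-3.5), np.float64(4.9))]
```

View pics/wrist8.png

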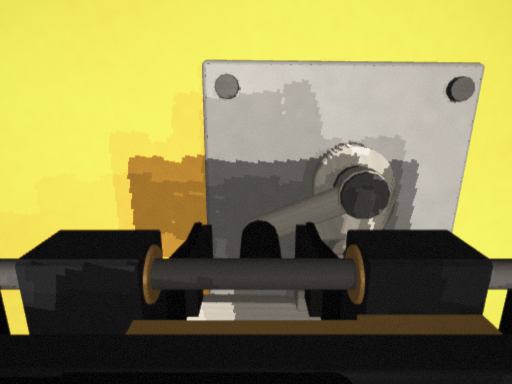

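>>> {"fn": "step_arm", "kwargs": {
  "rows": [
    [[0,0,0],[0,0,-8],50],
    [[0,0,0],[0,0,-15],55],
    [[0,0,0],[0,0,-25],55],
    [[0,0,0],[0,0,-30],55],
    [[0,0,0],[0,0,-35],55],
    [[0,0,0],[0,0,-35],55],
    [[0,0,0],[10,-15,-30],55],
    [[0,0,0],[10,-20,0],55],
    [[0,0,0],[0,0,0],55]
  ]
}}

```text
time: 13.72
position: [0.5197, 0.089, 0.2576]
tool_rot: [-3.126, -0.272, 0.031]
ft_force: [-0.3, 0.6, -0.4]
grip_width: 0.63
```

```bash
python3 - <<'E'
from h import *
from bench import optics
st()
d=optics.get_image("wrist");np.savez("pics/wrist9.npz",**d);cv2.imwrite("pics/wrist9.png",cv2.resize(d["frame"][:,:,::-1],None,fx=1.5625,fy=1.5625))
d=optics.get_image("side");np.savez("pics/side9.npz",**d);cv2.imwrite("pics/side9.png",cv2.resize(d["frame"][180:260,200:310,::-1],None,fx=7,fy=7,interpolation=cv2.INTER_CUBIC))
E
```

```text
t13.72 fix [103.1  95.6] z 0.2576 yaw 0.174 toolz [-0.02   0.002 -1.   ] F_fix [-0.18  0.66] -0.37 grip 0.63
joints [ 0.45  0.11 -0.71  1.68  0.06  1.4  -1.67]
```

View pics/wrist9.png

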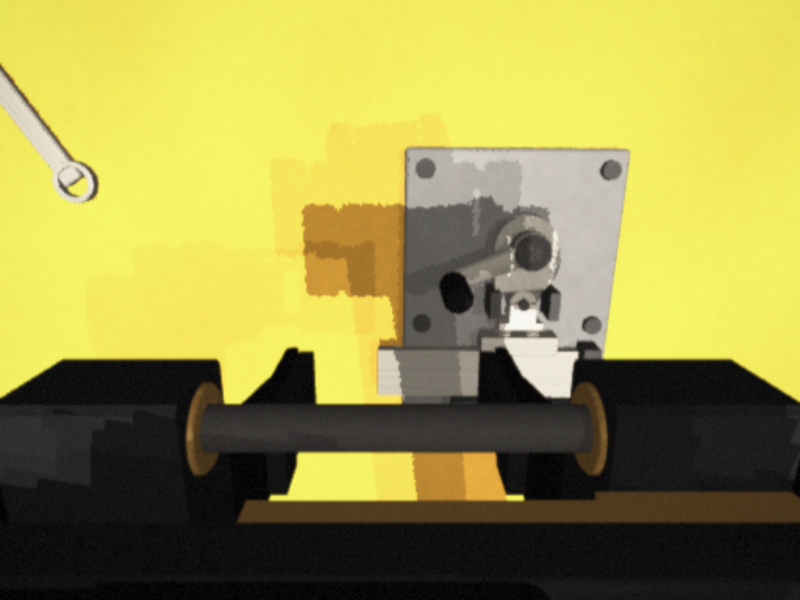

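View pics/side9.png

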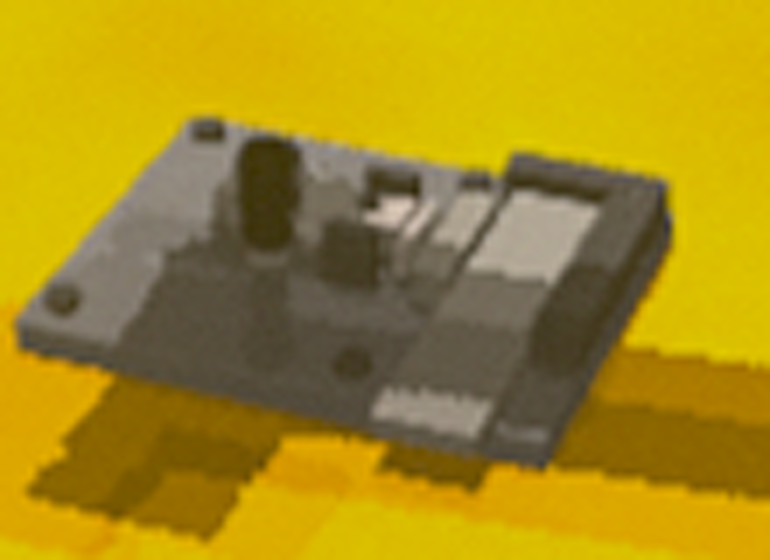

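```bash
python3 - <<'E'
from h import *
d=load("wrist9"); q=lambda p,z: ray(d,(np.array(p)+.5)/1.5625-.5,z)
P={}
for n,p,z in [("c1",(406,149),.016),("c2",(628,150),.016),("hub",(531,252),.054),("hand top",(459,300),.093),("hand base",(454,283),.051),("rear",(379,348),.026),("jaw front corner",(557,350),.035),("jaw2",(482,351),.035)]:
    w=q(p,z);P[n]=fix(w);print(n,fix(w))
for k in("hand top","hand base"):
  e=P[k]-P["hub"];print(np.hypot(*e),np.arctan2(e[1],e[0]))
im=d["frame"][120:256,240:400,::-1];cv2.imwrite("pics/w9z.png",cv2.resize(im,None,fx=5,fy=4.4,interpolation=cv2.INTER_CUBIC))
E
```

```text
c1 [174.   89.6]
c2 [174.2 -71.7]
hub [106.2   2.5]
hand top [83.  55.9]
hand base [82.7 54.8]
rear [ 22.1 109.5]
jaw front corner [ 25.2 -28.7]
jaw2 [23.9 29.2]
58.22198897323931 1.980649732265853
57.3370735214137 1.9930935929455733
```

View pics/w9z.png

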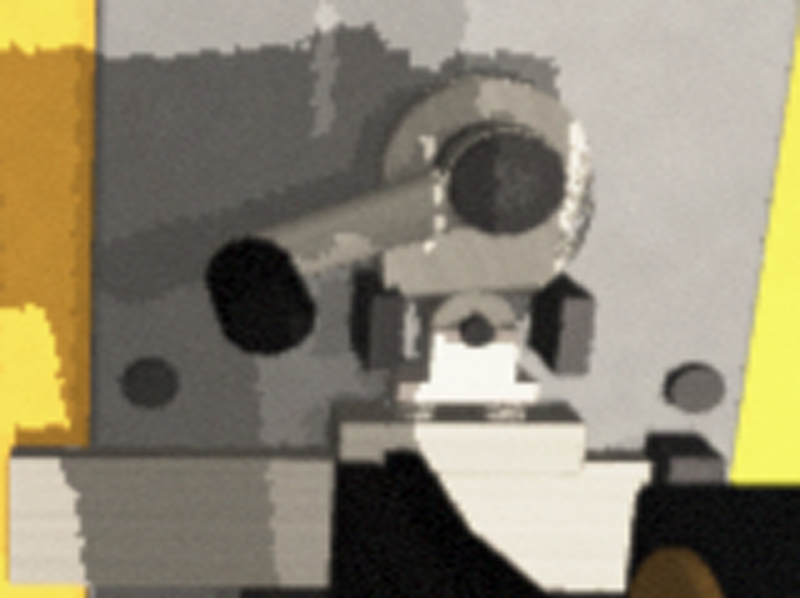

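```bash
python3 -c "
from bench import order
print(order.close_job())"
```

```text
the job is handed in; nothing more can be done
None
```

I pushed the bar home against the end stop and cranked the cam until the roller sat in the flat dwell. Then I let go, backed off and handed the job in; no verdict came back.

**Bar:** The push took about 3 N while sliding and read at most about 9 N at the stop. The last wrist picture put the bar's rear end at y 109.5 mm in the fixture's frame; fully home is 110 mm, so it agrees to about 1 mm.

**Crank:** I turned the handle about 3.0 rad. Resistance fell from about 7 N held still, before the crest, to about 1 N. Let go, the handle stayed put at about 1.98 rad in the fixture's frame. The last close-up shows the roller in the middle of the flat, the jaw against the bar, and the gripper clear above the fixture.

**Checks that disagreed or were not made:**
- **Handle force:** Just before the crest it read up to 10 N while moving, more than the 6 N stated. I put this down to the tool tilting slightly and to drag.
- **Pull past the crest:** I did not clearly feel the expected 3 to 7 N forward pull, only the drop towards zero.
- **Squeeze:** The jaw's squeeze on the bar was not measured. I inferred it from the roller's position.
- **Bystanders:** The arm worked only around the fixture, but I did not measure the positions of the jar, wheel and wrench again at the end.

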